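# Release a gearbox shift rail with its two plungers

## Task

Push both plunger buttons on the shift-rail fixture down together, one fingertip on each, and hold both fully down while the sprung rail slowly slides out of the end block. Keep holding until the rail has come all the way out and stopped, then let both plungers spring back up and move clear. Do not touch the rail, do not grip or lift anything, and leave the can, socket, gear and wrench where they are.

Things in the scene. Friction and masses are not known exactly. Their poses are not given: they have to be found in the camera images.
- fixture: The bench fixture, bolted down: a dark base plate 100 x 240 x 12 mm carrying two grey end blocks, a grey bridge plate (50 x 220 mm, its top 74 mm up) and a steel rail 18 mm in diameter that runs along the fixture's y axis through both end blocks, its axis 40 mm up. Two round steel plunger buttons stand on the bridge. Origin: centre of the underside of the base plate, on the bench; z up; y along the rail, towards the end where the rail comes out.
- press_mid (a point): The point midway between the tops of the two plunger buttons when both are up, 96 mm above the bench, with the axes of the fixture. The buttons' axes stand 31 mm from it along +y and -y (62 mm apart). Between the buttons the bridge is bare, 22 mm lower.
- top_a (a point): Centre of the flat top of the button on the rail's outlet side (+y of the fixture): a plain steel disc 30 mm in diameter, 96 mm above the bench when up, standing 16 mm out of a collar 38 mm in diameter. Moves down with the button.
- top_b (a point): Centre of the flat top of the other, identical button (-y of the fixture).
- plunger_a (a joint): How far button a is pressed, in m: 0 up, 0.010 fully down at its stop. Spring: 1.5 N at first, 5 N fully down. It frees its side of the rail from about 0.007; the rail moves only while both buttons are that far down.
- plunger_b (a joint): The same for button b.
- rail (a joint): How far the sprung rail has come out, in m: 0 locked in, 0.034 fully out at its stop. It is damped: with both buttons down it takes about 2 s. Once fully out it stays out by its spring when the buttons are let go.
- spray_can: Bystander: loose upright spray can, 60 mm in diameter, 145 mm tall with its nozzle; origin at the centre of its underside.
- socket: Bystander: loose upright steel impact socket, 54 mm in diameter, 75 mm tall; origin at the centre of its underside.
- gear: Bystander: loose steel gear lying flat, 72 mm in diameter, 24 mm thick; origin at the centre of its underside.
- wrench: Bystander: loose open-ended steel wrench 200 mm long, lying flat on the bench beyond the fixture; origin at its underside, about mid-length.
- rail_end (a point): Centre of the outlet end of the steel rail (18 mm in diameter, 240 mm long), 130 mm along +y from the fixture's origin at the start and 40 mm up. It sticks 20 mm out of the end block (through a bushing 4 mm long) at the start and 54 mm when fully out; at the other end nothing sticks out but the closed bushing.

How it is judged:
By the outcome, as a careful person would: the job done as asked, in the order asked, and still so for the second after the job is handed in, with the robot touching nothing.
It also fails if it takes over 32 s, if anything falls off the work surface, if the arm or the gripper's body presses on something with over 40 N, if the wrist force passes 120 N, or if a joint passes its speed limit or range.

## Robot

A 7-joint arm with a two-finger parallel gripper is mounted at the origin on the work surface. World frame = base frame: x ahead of the robot, y to its left, z up, the work surface at z = 0. Lengths are in m, angles in rad, forces in N, time in s.
With the tool pointing down it reaches from about 0.4 to 0.85 m from the base axis. Payload 10.4 kg.
Tool frame: the origin (TCP) lies midway between the tips of the shut fingers; the grasp point (between the pads) lies 19 mm behind it (r.grasp_offset is the distance from the TCP to the grasp point, in m); x points along the fingers, y is the direction in which the jaws open and shut, and the axes are right-handed (so a half turn about x gives the same grasp; the last joint's range is limited). The gripper opens to 87 mm and grips with 3 to 60 N. Pads are 19 mm wide; open, the fingers measure 117 mm over their backs; the gripper's body (75 mm by 190 mm) begins 51 mm behind the grasp point.
Start: joints at [1.195, 0.332, -0.065, 1.46, 0.022, 1.35, -0.088], TCP at [0.216, -0.587, 0.223] pointing down, gripper open.
Joint ranges: [-2.6, 2.6], [-0.5, 2.12], [-1.47, 1.34], [0.16, 2.42], [-1.27, 4.41], [0.06, 2.06], [-2.6, 2.6]. Speed limits (rad/s): [2.22, 2.22, 2.79, 2.79, 3.14, 3.14, 3.14].

## Interface

Orientations are given as a unit quaternion [x, y, z, w].
In Python, from bench import r, vision, close_job gives the robot as it stands. The module is installed in compiled form; this text tells all that it offers.
- The arm moves only by the shell command python3 -m pendant 'ROWS' [OPENING] [FORCE]. ROWS is text: rows parted by semicolons, each of 6 numbers parted by spaces: the shift along the tool's x, y, z in units of 0.25 m (1.0 is 0.25 m), then the turn, a rotation vector about the tool's x, y, z in units of 1.5 rad (1.0 is 1.5 rad). A call has 1 to 8 rows; each row is the pose to reach, as a shift and turn from the pose commanded when the call began, along the tool's axes at that moment; what a row does not reach only later rows make up. A row lasts 1/10 s, in which the tool goes at most 50 mm and 8.59 degrees, less where a joint would pass 70% of its speed; a pose out of reach is approached as far as the arm can. A call with a number of a shift or a turn outside -1 to 1 is refused whole. A call with a gripper value outside its range is refused whole. OPENING is the gripper command: -1 is shut, 1 is fully open, values between are in proportion, set as the call begins (- or left out, the last holds). The fingers move at their own pace and stop on an object; FORCE is the grip in N (left out, the last holds). Time passes only in rows, so rows that repeat a pose let the fingers close. It gives the time, the measured TCP pose, the force and the opening at its end, in the units of the state.
- r.read_state(): the state, without advancing time (a new reading comes with each control period).
- vision.camera(name): name is "scene" or "top"; returns (picture, depth): 420x560x3 uint8, blue, green, red; 420x560 float32, m along the optical axis (not along the pixel's ray), 0 where there is no reading.
- vision.get_calibration(name): a dict with "camera_matrix" (3x3 intrinsics, pixels), "k1" (the pictures are not rectified: a ray, as slopes to the right and down, at radius r is drawn at 1 + k1 r^2 times it, then the intrinsics apply), "rvec" (rotation vector, rad) and "tvec" (3), from world to camera coordinates, as OpenCV has them. Camera axes: x right, y down, z forward; pixel columns grow to the right and rows downward; lengths in m; the calibration is good to about 2 mm. A picture is of the moment at which its call begins. get_calibration takes no time and is no camera call.
- close_job(): hands the job in, once; it reports no verdict.
The state is a dict: "time": time; "joint_positions": joint angles; "joint_vel": joint speeds; "joint_torque": joint torques, N m; "ee_pos": TCP position; "eef_rot": TCP orientation; "ft_force": force on the tool from outside, world axes, zero at the start; "torque": the same for the moment, N m; "width": finger opening in m.
Only numpy, scipy, OpenCV 4.12 (cv2) and the standard library are available. Lean on these libraries where they do the work, as an engineer would, in place of code of your own. Each camera call takes 0.05 s, during which the arm holds its last target. There are 200 camera calls.

## Working session

There is one attempt and no reset: what is moved stays moved. The work goes in short steps, Python scripts to look and compute and a shell command to move; the robot and the scene stay as the last step left them, time stands still between calls to the robot, and variables do not carry over. Pictures are saved under pics/ and viewed, about 8 in all and at most 12, crops included, and the job is handed in when it is done.

```bash
mkdir -p pics
cat > h.py <<'E'
import numpy as np, cv2
from bench import r, vision
from scipy.spatial.transform import Rotation as R
def cal(n):
    c=vision.get_calibration(n); return np.array(c["camera_matrix"]),c["k1"],cv2.Rodrigues(np.array(c["rvec"],float))[0],np.array(c["tvec"],float).ravel()
def ray(n,u,v):
    K,k1,Rm,t=cal(n)
    d=np.array([k1,0,0,0,0],float)
    p=cv2.undistortPoints(np.array([[[u,v]]],float),K,d)[0,0]
    return -Rm.T@t, Rm.T@np.array([p[0],p[1],1.])
def atz(n,u,v,z):
    o,d=ray(n,u,v); return o+d*(z-o[2])/d[2]
def atdepth(n,u,v,D):
    o,d=ray(n,u,v); return o+d*D
def proj(n,P):
    K,k1,Rm,t=cal(n)
    return cv2.projectPoints(np.array(P,float).reshape(-1,1,3),cv2.Rodrigues(Rm)[0],t,K,np.array([k1,0,0,0,0],float))[0][:,0]
E
python3 - <<'E'
from h import *
for n in("scene","top"):
    p,d=vision.camera(n); cv2.imwrite(f"pics/{n}0.png",p); np.save(f"{n}0.npy",d); print(n,cal(n)[0][0,0],ray(n,280,210))
s=r.read_state(); print(s)
E
```

```text
scene 422.89466619344455 (array([0.8155437 , 0.27944466, 0.68203145]), array([-0.29005382, -0.42444442, -0.85775821]))
top 443.52095341287526 (array([ 0.41027215, -0.00205934,  0.99011085]), array([ 0.18843878,  0.01551429, -0.98214765]))
{'time': 0.1, 'joint_positions': array([ 1.19537315,  0.33279423, -0.06470817,  1.46083707,  0.0216305 ,
        1.34988511, -0.08849232]), 'joint_vel': array([-0.00025115, -0.00122146, -0.00040283, -0.00340346, -0.00196458,
       -0.00045471, -0.00044157]), 'joint_torque': array([ 1.70850853e-03, -6.24548435e+01,  2.50694569e-02, -3.90718603e+01,
       -6.12838520e-02,  3.66192183e-02,  8.12842632e-05]), 'ee_pos': array([ 0.21584553, -0.586192  ,  0.22185221]), 'eef_rot': array([-0.69602532, -0.12453122,  0.69623401, -0.12368884]), 'ft_force': array([ 0.32698334, -0.02101475,  0.16744111]), 'torque': array([-1.35222072e-02,  8.30413805e-05, -8.08286483e-03]), 'width': 0.08691647037261427}
```

View pics/top0.png

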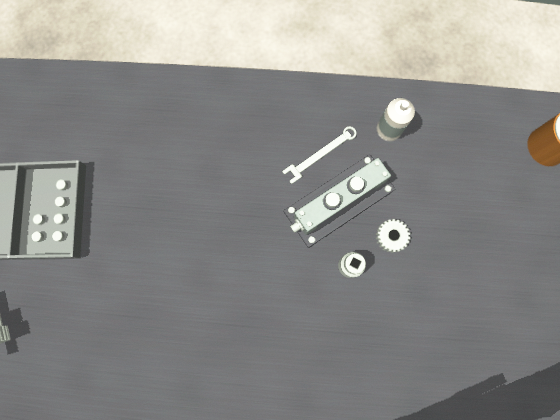

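View pics/scene0.png

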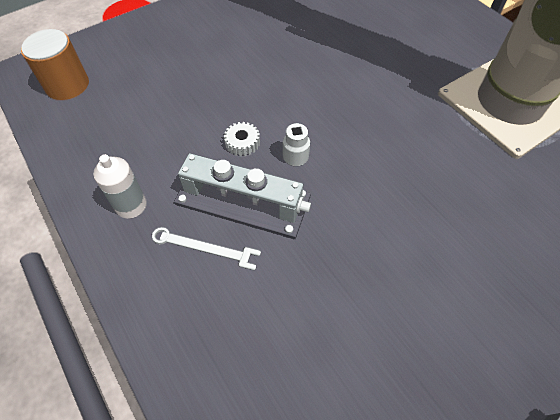

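The top view shows the buttons near (333,201) and (357,185), with the rail end at (296,228). The can is at (397,118), the gear at (394,235), the socket at (353,264) and the wrench at (320,155). The scene view shows the buttons at (256,178) and (223,169), with the rail end at (309,207). I'll enlarge both.

Run:
```python
import cv2, numpy as np
a=cv2.imread("pics/top0.png")[150:260,275:405]; b=cv2.imread("pics/scene0.png")[140:245,165:325]
a=cv2.resize(a,None,fx=5,fy=5,interpolation=cv2.INTER_CUBIC);cv2.imwrite("pics/tc.png",a)
b=cv2.resize(b,None,fx=5,fy=5,interpolation=cv2.INTER_CUBIC);cv2.imwrite("pics/sc.png",b)
```

```text
(no output)
```

View pics/tc.png

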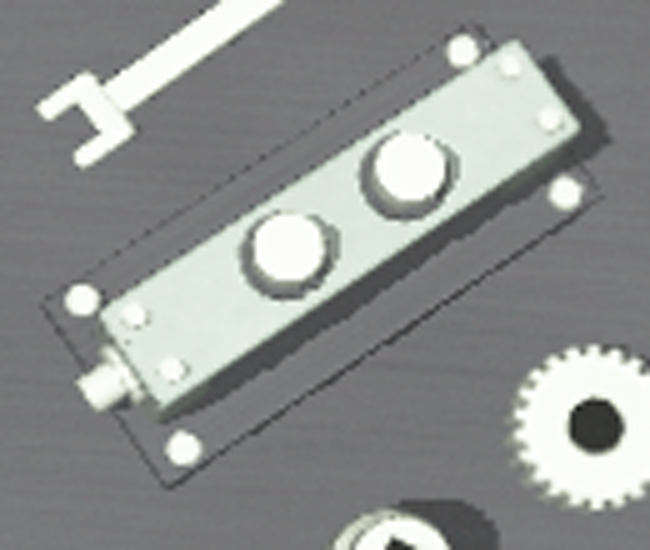

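View pics/sc.png

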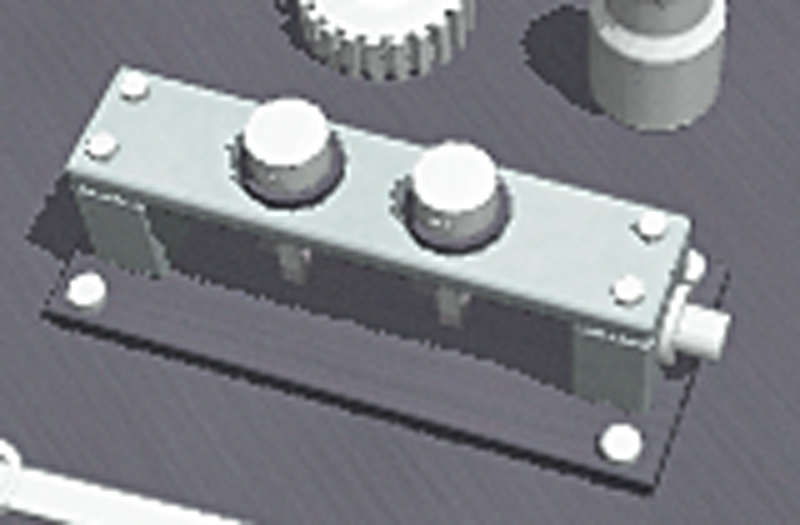

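In the top crop the button tops are at (290,245) and (411,167). The base corners are at (44,302), (170,487), (600,195) and (478,25), and the rail end is around (95,388). In the scene crop the tops are at (454,176) and (286,129).

Run:
```python
from h import *
f=lambda p,o:((p[0]+.5)/5-.5+o[0],(p[1]+.5)/5-.5+o[1])
T=(275,150);S=(165,140)
for n,O,ps in(("top",T,[(290,245),(411,167)]),("scene",S,[(454,176),(286,129)])):
    q=[atz(n,*f(p,O),.096) for p in ps]; v=q[0]-q[1]
    D=np.load(n+"0.npy"); 
    print(n,np.round(q,4),"sep",np.linalg.norm(v),"mid",(q[0]+q[1])/2,"yaw_y",np.degrees(np.arctan2(v[1],v[0])))
    print(" depthpts",[np.round(atdepth(n,*f(p,O),D[int(round(f(p,O)[1])),int(round(f(p,O)[0]))]),4) for p in ps])
c=[atz("top",*f(p,T),.012)[:2] for p in [(44,302),(170,487),(600,195),(478,25)]]
print("base",np.round(c,4),np.mean(c,0),[np.linalg.norm(c[i]-c[i-1]) for i in range(4)])
for a,b in((0,3),(1,2)): v=c[a]-c[b];print(np.degrees(np.arctan2(v[1],v[0])))
c=[atz("top",*f(p,T),.074)[:2] for p in [(103,313),(160,410),(580,128),(520,42)]]
print("bridge",np.mean(c,0),[np.linalg.norm(c[i]-c[i-1]) for i in range(4)])
for a,b in((0,3),(1,2)): v=c[a]-c[b];print(np.degrees(np.arctan2(v[1],v[0])))
s=r.read_state();M=R.from_quat(s["eef_rot"]);print(s["ee_pos"],M.as_matrix().round(3))
for nm,u,v,z in(("can",397,118,.13),("sock",353,264,.075),("gear",394,235,.024),("wr",320,155,.01)): print(nm,atz("top",u,v,z).round(3))
```

```text
top [[ 0.6132 -0.0947  0.096 ]
 [ 0.65   -0.1436  0.096 ]] sep 0.0612446978747654 mid [ 0.63163551 -0.11914802  0.096     ] yaw_y 126.90416609473415
 depthpts [array([ 0.6134, -0.0947,  0.0952]), array([ 0.6502, -0.1437,  0.0955])]
scene [[ 0.6125 -0.0917  0.096 ]
 [ 0.6497 -0.1413  0.096 ]] sep 0.06188986920289176 mid [ 0.63109712 -0.11650652  0.096     ] yaw_y 126.85291526312056
 depthpts [array([ 0.6116, -0.0934,  0.0934]), array([ 0.6488, -0.1433,  0.0931])]
base [[ 0.5985  0.0058]
 [ 0.5193 -0.0554]
 [ 0.6655 -0.2439]
 [ 0.7427 -0.1859]] [ 0.63147739 -0.11987771] [np.float64(0.23987441884629898), np.float64(0.10008984626581556), np.float64(0.23855722105630653), np.float64(0.09651161752435124)]
126.94902935306162
127.80637497519949
bridge [ 0.63033456 -0.1195191 ] [np.float64(0.21736836327086984), np.float64(0.04734601225121137), np.float64(0.21932243030801668), np.float64(0.0454956198363654)]
127.27414235629287
127.73649935512115
[ 0.21584553 -0.586192    0.22185221] [[-0.     0.346 -0.938]
 [ 0.001 -0.938 -0.346]
 [-1.    -0.001  0.   ]]
can [ 0.787 -0.218  0.13 ]
sock [ 0.483 -0.145  0.075]
gear [ 0.557 -0.241  0.024]
wr [ 0.734 -0.07   0.01 ]
```

Both cameras agree on the fixture to within about 3 mm: midpoint (0.631, -0.118) and fixture y at about 127°. The button separation and base size also match the text. I'll set the opening to 47 mm (finger centres 62 mm apart), travel in three calls, and turn -16.9° about tool x in the last one.

```bash
python3 -m pendant '0 -0.05 -0.09 0 0 0; 0 -0.1 -0.18 0 0 0; 0 -0.15 -0.28 0 0 0; 0 -0.2 -0.37 0 0 0; 0 -0.25 -0.46 0 0 0; 0 -0.3 -0.55 0 0 0; 0 -0.35 -0.645 0 0 0; 0 -0.393 -0.735 0 0 0' 0.08 20
python3 -m pendant '0 -0.05 -0.09 0 0 0; 0 -0.1 -0.18 0 0 0; 0 -0.15 -0.28 0 0 0; 0 -0.2 -0.37 0 0 0; 0 -0.25 -0.46 0 0 0; 0 -0.3 -0.55 0 0 0; 0 -0.35 -0.645 0 0 0; 0 -0.393 -0.735 0 0 0'
python3 -m pendant '0 -0.05 -0.09 -0.03 0 0; 0 -0.1 -0.18 -0.06 0 0; 0 -0.15 -0.28 -0.09 0 0; 0 -0.2 -0.37 -0.12 0 0; 0 -0.25 -0.46 -0.15 0 0; 0 -0.32 -0.6 -0.18 0 0; 0 -0.393 -0.735 -0.197 0 0; 0 -0.393 -0.735 -0.197 0 0'
cat > st.py <<'E'
from h import *
s=r.read_state();M=R.from_quat(s["eef_rot"]).as_matrix();y=M[:,1]
t=np.array([.6312,-.1182,.13]);print("t",s["time"],"pos",s["ee_pos"].round(4),"x",M[:,0].round(3),"yaw",np.degrees(np.arctan2(y[1],y[0])).round(2),"w",s["width"],"F",s["ft_force"].round(2))
print("to mid z.13, units:",(M.T@(t-s["ee_pos"])/.25).round(3),"tilt fix rotvec units",(R.from_matrix(M.T@np.column_stack([[0,0,-1],[np.cos(np.radians(-52.9)),np.sin(np.radians(-52.9)),0],np.cross([0,0,-1],[np.cos(np.radians(-52.9)),np.sin(np.radians(-52.9)),0])])).as_rotvec()/1.5).round(4))
E
python3 st.py
```

```text
time: 0.9
ee_pos: [0.355, -0.4296, 0.2223]
eef_rot: [-0.696, -0.124, 0.696, -0.124]
ft_force: [0.1, 0.7, 0.3]
width: 0.0476
time: 1.7
ee_pos: [0.4934, -0.274, 0.2223]
eef_rot: [-0.696, -0.124, 0.696, -0.124]
ft_force: [1.9, -0.7, 0.3]
width: 0.047
time: 2.5
ee_pos: [0.6337, -0.1126, 0.2217]
eef_rot: [0.67, 0.23, -0.669, 0.227]
ft_force: [-0.3, 0.3, -1.2]
width: 0.0468
t 2.5 pos [ 0.6337 -0.1126  0.2217] x [ 0.     0.004 -1.   ] yaw -52.26 w 0.04677626369838669 F [-0.34  0.26 -1.23]
to mid z.13, units: [0.367 0.013 0.022] tilt fix rotvec units [ 0.0074 -0.0016  0.002 ]
```

```bash
python3 -m pendant '0.05 0.004 0.006 0.007 0 0; 0.12 0.01 0.015 0.007 -0.002 0.002; 0.2 0.013 0.022 0.007 -0.002 0.002; 0.28 0.013 0.022 0.007 -0.002 0.002; 0.34 0.013 0.022 0.007 -0.002 0.002; 0.367 0.013 0.022 0.007 -0.002 0.002; 0.367 0.013 0.022 0.007 -0.002 0.002; 0.367 0.013 0.022 0.007 -0.002 0.002'
python3 st.py
python3 - <<'E'
from h import *
p,_=vision.camera("scene"); q,_=vision.camera("top")
a=cv2.resize(p[60:245,150:340],None,fx=2.1,fy=2.1,interpolation=cv2.INTER_CUBIC)
b=cv2.resize(q[110:270,275:455],None,fx=2.2,fy=2.2,interpolation=cv2.INTER_CUBIC)
h=max(a.shape[0],b.shape[0]);f=lambda i:cv2.copyMakeBorder(i,0,h-i.shape[0],0,0,0)
cv2.imwrite("pics/c1.png",np.hstack([f(a),f(b)]))
E
```

```text
time: 3.3
ee_pos: [0.6293, -0.1256, 0.1315]
eef_rot: [-0.671, -0.22, 0.672, -0.223]
ft_force: [1.1, -0.6, 0.3]
width: 0.047
t 3.3 pos [ 0.6293 -0.1256  0.1315] x [ 0.    -0.005 -1.   ] yaw -53.47 w 0.04699344665300076 F [ 1.09 -0.57  0.34]
to mid z.13, units: [ 0.006 -0.019 -0.024] tilt fix rotvec units [-0.0067  0.0016 -0.0025]
```

View pics/c1.png

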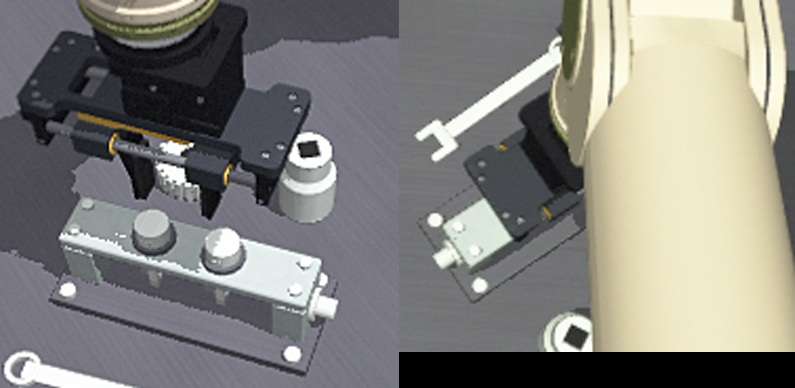

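The crop shows the gripper above the two buttons, fingers lined up along the fixture, and the socket and gear clear. My last correction was computed before the arm had settled, so I'll hold, measure again and correct.

```bash
python3 -m pendant '0 0 0 0 0 0; 0 0 0 0 0 0; 0 0 0 0 0 0; 0 0 0 0 0 0; 0 0 0 0 0 0'; python3 st.py
```

```text
time: 3.9
ee_pos: [0.629, -0.1253, 0.1308]
eef_rot: [-0.671, -0.22, 0.672, -0.223]
ft_force: [-0.6, -0.5, -0.5]
width: 0.0465
t 3.9 pos [ 0.629  -0.1253  0.1308] x [-0.001 -0.004 -1.   ] yaw -53.45 w 0.046547677350795263 F [-0.58 -0.46 -0.5 ]
to mid z.13, units: [ 0.003 -0.018 -0.024] tilt fix rotvec units [-0.0064  0.002  -0.0021]
```

```bash
python3 -m pendant '0 -0.009 -0.012 -0.003 0.001 -0.001; 0 -0.018 -0.024 -0.006 0.002 -0.002; 0 -0.018 -0.024 -0.006 0.002 -0.002; 0 -0.018 -0.024 -0.006 0.002 -0.002; 0 -0.018 -0.024 -0.006 0.002 -0.002'; python3 st.py
python3 - <<'E'
from h import *
p,_=vision.camera("scene"); 
cv2.imwrite("pics/c2.png",cv2.resize(p[125:220,200:310][:,:],None,fx=6,fy=6,interpolation=cv2.INTER_CUBIC))
s=r.read_state();M=R.from_quat(s["eef_rot"]).as_matrix()
for k in(-1,1):
  P=s["ee_pos"]+M[:,1]*k*.031;print(P.round(4),(proj("scene",P)[0]-[200,125]+.5)*6-.5)
E
```

```text
time: 4.4
ee_pos: [0.6311, -0.1183, 0.1308]
eef_rot: [-0.67, -0.225, 0.67, -0.225]
ft_force: [-0.2, 0.5, -0.1]
width: 0.0472
t 4.4 pos [ 0.6311 -0.1183  0.1308] x [ 0. -0. -1.] yaw -52.95 w 0.047159087101914694 F [-0.23  0.46 -0.1 ]
to mid z.13, units: [ 0.003 -0.    -0.   ] tilt fix rotvec units [-0.0005  0.0001 -0.0001]
[ 0.6124 -0.0936  0.1308] [325.21547019 221.79772262]
[ 0.6498 -0.1431  0.1308] [114.79007699 164.75403298]
```

View pics/c2.png

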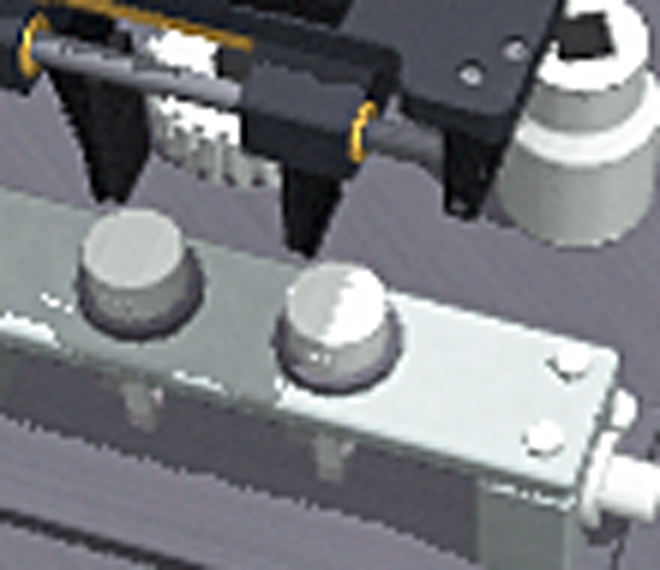

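The fingertips sit above the two buttons. Allowing for the 19 mm pad width, the near edges of the tips project within about 4 mm of where they should be. I'll widen to 50 mm to centre the tips and come down just short of the tops.

```bash
python3 -m pendant '0.03 0 0 0 0 0; 0.06 0 0 0 0 0; 0.09 0 0 0 0 0; 0.11 0 0 0 0 0; 0.12 0 0 0 0 0; 0.12 0 0 0 0 0; 0.12 0 0 0 0 0' 0.15; python3 st.py
python3 -m pendant '0.01 0 0 0 0 0; 0.02 0 0 0 0 0; 0.03 0 0 0 0 0; 0.04 0 0 0 0 0; 0.045 0 0 0 0 0; 0.045 0 0 0 0 0; 0.045 0 0 0 0 0'; python3 st.py
```

```text
time: 5.15
ee_pos: [0.6313, -0.1182, 0.101]
eef_rot: [0.671, 0.225, -0.67, 0.225]
ft_force: [1.1, -0.3, 0.6]
width: 0.0502
t 5.15 pos [ 0.6313 -0.1182  0.101 ] x [ 0. -0. -1.] yaw -52.94 w 0.05015044004527034 F [ 1.07 -0.34  0.57]
to mid z.13, units: [-0.116 -0.     0.   ] tilt fix rotvec units [-0.0005 -0.0002 -0.0002]
time: 5.85
ee_pos: [0.6314, -0.1182, 0.0906]
eef_rot: [0.671, 0.224, -0.67, 0.225]
ft_force: [-2.2, -0.2, 8.6]
width: 0.0501
t 5.85 pos [ 0.6314 -0.1182  0.0906] x [ 0.001 -0.    -1.   ] yaw -52.94 w 0.050118332195238945 F [-2.24 -0.19  8.56]
to mid z.13, units: [-0.158 -0.001  0.001] tilt fix rotvec units [-0.0005 -0.0003 -0.0006]
```

```bash
python3 -m pendant '0.007 0 0 0 0 0; 0.014 0 0 0 0 0; 0.022 0 0 0 0 0; 0.022 0 0 0 0 0'; python3 -m pendant '0.005 0 0 0 0 0; 0.01 0 0 0 0 0; 0.01 0 0 0 0 0'; python3 st.py
```

```text
time: 6.25
ee_pos: [0.6315, -0.1182, 0.0864]
eef_rot: [0.671, 0.224, -0.67, 0.225]
ft_force: [-8.0, 1.7, 19.0]
width: 0.0501
time: 6.55
ee_pos: [0.6316, -0.1182, 0.0861]
eef_rot: [0.671, 0.224, -0.67, 0.225]
ft_force: [-17.5, 1.7, 36.9]
width: 0.0499
t 6.55 pos [ 0.6316 -0.1182  0.0861] x [ 0.002 -0.001 -1.   ] yaw -52.96 w 0.04991234819096886 F [-17.51   1.67  36.9 ]
to mid z.13, units: [-0.175 -0.001  0.001] tilt fix rotvec units [-0.0007 -0.0003 -0.0015]
```

The fingers are at the stop at z = 0.086 with a firm 37 N. I'll ease off slightly and hold while the rail comes out.

```bash
H='';python3 -m pendant '-0.006 0 0 0 0 0; -0.006 0 0 0 0 0; -0.006 0 0 0 0 0; -0.006 0 0 0 0 0; -0.006 0 0 0 0 0; -0.006 0 0 0 0 0; -0.006 0 0 0 0 0; -0.006 0 0 0 0 0'
python3 -m pendant '0 0 0 0 0 0; 0 0 0 0 0 0; 0 0 0 0 0 0; 0 0 0 0 0 0; 0 0 0 0 0 0; 0 0 0 0 0 0; 0 0 0 0 0 0; 0 0 0 0 0 0'
python3 -m pendant '0 0 0 0 0 0; 0 0 0 0 0 0; 0 0 0 0 0 0; 0 0 0 0 0 0; 0 0 0 0 0 0; 0 0 0 0 0 0; 0 0 0 0 0 0; 0 0 0 0 0 0'
python3 - <<'E'
from h import *
p,_=vision.camera("scene"); q,_=vision.camera("top")
a=cv2.resize(p[125:245,190:340],None,fx=3,fy=3,interpolation=cv2.INTER_CUBIC)
b=cv2.resize(q[180:270,265:365],None,fx=3,fy=3,interpolation=cv2.INTER_CUBIC)
h=a.shape[0];cv2.imwrite("pics/c3.png",np.hstack([a,cv2.copyMakeBorder(b,0,h-b.shape[0],0,0,0)]))
y=np.array([-.603,.797,0])
for e in(.130,.164):
  P=np.array([.6312,-.1185,.04])+y*e; print(e,(proj("scene",P)[0]-[190,125])*3,(proj("top",P)[0]-[265,180])*3+[450,0])
E
```

```text
time: 7.35
ee_pos: [0.6316, -0.1182, 0.0863]
eef_rot: [0.671, 0.224, -0.67, 0.225]
ft_force: [-12.3, 1.8, 26.3]
width: 0.0501
time: 8.15
ee_pos: [0.6316, -0.1182, 0.0863]
eef_rot: [0.671, 0.224, -0.67, 0.225]
ft_force: [-11.4, 1.3, 26.8]
width: 0.0498
time: 8.95
ee_pos: [0.6315, -0.1182, 0.0863]
eef_rot: [0.671, 0.224, -0.67, 0.225]
ft_force: [-12.6, 1.2, 27.0]
width: 0.0498
0.13 [355.79887347 245.65500381] [529.68110787 146.65865901]
0.164 [411.14476454 261.33714188] [490.17559282 172.27272678]
```

View pics/c3.png

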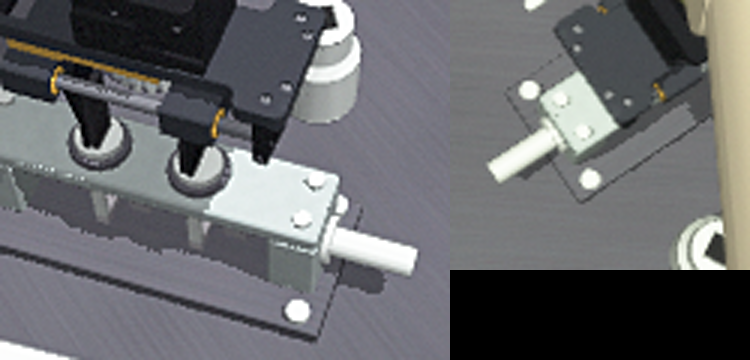

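The rail end is at (414,262) in the scene part and about (492,172) in the top part, against (411,261) and (490,172) predicted for 34 mm out. Both fingertips are on their buttons, which sit low in their collars. I'll hold a moment longer, then lift straight up.

```bash
python3 -m pendant '0 0 0 0 0 0; 0 0 0 0 0 0; 0 0 0 0 0 0; 0 0 0 0 0 0; 0 0 0 0 0 0; 0 0 0 0 0 0; 0 0 0 0 0 0; 0 0 0 0 0 0'
python3 -m pendant '-0.01 0 0 0 0 0; -0.025 0 0 0 0 0; -0.045 0 0 0 0 0; -0.07 0 0 0 0 0; -0.1 0 0 0 0 0; -0.15 0 0 0 0 0; -0.22 0 0 0 0 0; -0.3 0 0 0 0 0'
python3 -m pendant '-0.1 0 0 0 0 0; -0.2 0 0 0 0 0; -0.28 0 0 0 0 0; -0.3 0 0 0 0 0; -0.3 0 0 0 0 0; -0.3 0 0 0 0 0; -0.3 0 0 0 0 0; -0.3 0 0 0 0 0'
python3 st.py
python3 - <<'E'
from h import *
p,d=vision.camera("scene"); cv2.imwrite("pics/end.png",p); q,_=vision.camera("top"); cv2.imwrite("pics/endt.png",q)
a=cv2.resize(p[90:280,85:335],None,fx=3,fy=3,interpolation=cv2.INTER_CUBIC); cv2.imwrite("pics/c4.png",a)
o=cv2.imread("pics/scene0.png")
for nm,(x0,x1,y0,y1) in dict(can=(95,150,150,220),wrench=(150,265,225,275)).items(): print(nm,np.abs(p[y0:y1,x0:x1].astype(int)-o[y0:y1,x0:x1]).mean())
y=np.array([-.603,.797,0])
for e,z,k in((.164,.04,0),(.031,.096,0),(-.031,.096,0)):
  P=np.array([.6312,-.1182,z])+y*e; u=proj("scene",P)[0]; i=np.round(u).astype(int);D=d[i[1],i[0]]
  print((u-[85,90])*3,"depth pt",atdepth("scene",*i,D).round(4))
E
```

```text
time: 9.85
ee_pos: [0.6315, -0.1182, 0.0863]
eef_rot: [0.671, 0.224, -0.67, 0.225]
ft_force: [-12.6, 0.8, 26.2]
width: 0.0497
time: 10.65
ee_pos: [0.6309, -0.1181, 0.1588]
eef_rot: [-0.67, -0.225, 0.671, -0.225]
ft_force: [0.8, 0.2, 0.0]
width: 0.0501
time: 11.45
ee_pos: [0.6308, -0.1182, 0.232]
eef_rot: [-0.67, -0.225, 0.671, -0.224]
ft_force: [0.8, 0.3, 0.3]
width: 0.0501
t 11.45 pos [ 0.6308 -0.1182  0.232 ] x [-0.001  0.    -1.   ] yaw -52.94 w 0.05006035134136095 F [0.81 0.32 0.27]
to mid z.13, units: [ 0.408  0.002 -0.002] tilt fix rotvec units [-0.0005  0.0007  0.0007]
can 12.093506493506494
wrench 6.473739130434782
[726.45598453 366.69925136] depth pt [0.534  0.0136 0.044 ]
[509.58331235 252.30288274] depth pt [ 0.6111 -0.0956  0.0927]
[408.60722076 224.49936646] depth pt [ 0.6496 -0.1446  0.0935]
```

View pics/c4.png

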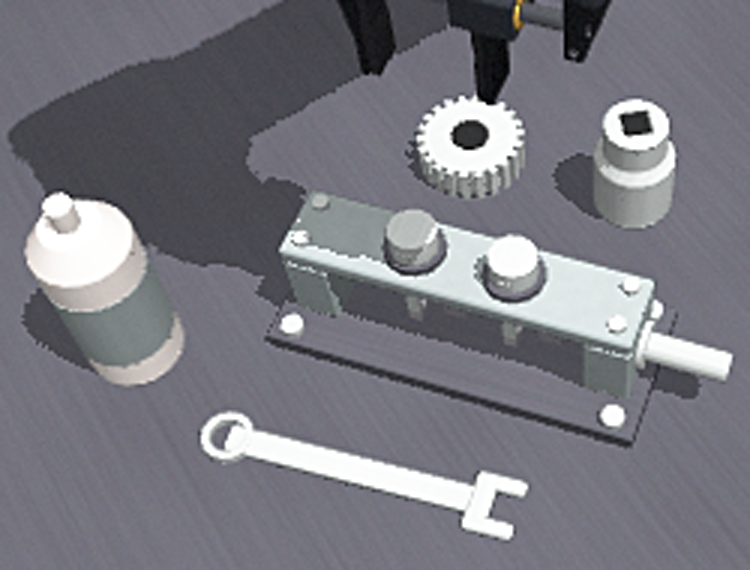

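Both buttons are back up, the rail is out, and the arm is clear, 136 mm above the button tops. The bystanders look unmoved, but the can and wrench patches differ in brightness, so I'll check them for a shift before handing in.

Run:
```python
import cv2,numpy as np
o=cv2.imread("pics/scene0.png",0).astype(np.float32);p=cv2.imread("pics/end.png",0).astype(np.float32)
for nm,(x0,x1,y0,y1) in dict(can=(90,152,150,222),wrench=(148,268,222,275),socket=(280,314,120,168),gear=(221,262,122,156),fixed_block=(172,300,165,240)).items():
    t=o[y0:y1,x0:x1]; m=cv2.matchTemplate(p[y0-6:y1+6,x0-6:x1+6],t,cv2.TM_CCOEFF_NORMED); _,v,_,l=cv2.minMaxLoc(m); print(nm,"shift",l[0]-6,l[1]-6,"score",round(v,3))
```

```text
can shift 0 0 score 0.966
wrench shift 0 0 score 0.999
socket shift 0 0 score 0.998
gear shift 0 0 score 0.97
fixed_block shift 0 0 score 0.96
```

```bash
python3 -c "
from bench import close_job
print(close_job())"
```

```text
the job is handed in; nothing more can be done
None
```

I pressed both plungers down together, one fingertip on each, and held them at their stops for about 3.5 s while the rail slid fully out. I then lifted straight up off the buttons and handed the job in at about 11.5 s of robot time.

- **Hold:** The fingertips were at z ≈ 0.086 m, which is the full 10 mm of travel. The vertical force was about 26 N during the hold, with a peak reading of 37 N. There was also a sideways reading of about 12 N (17 N at the peak).
- **Rail:** While I held the buttons, the rail end matched its predicted fully-out position in both cameras to about 1 pixel. It was still out in the final picture.
- **Buttons:** Both came back up. The depth readings gave 93 mm against 96 mm expected, the same offset this camera showed for the buttons before I pressed them.
- **Clear of everything:** The tool ended 136 mm above the button tops, with the force reading near zero (under 1 N).
- **Bystanders:** The can, wrench, socket and gear showed no shift to the nearest pixel between the first and last pictures. The brightness of the can and wrench areas differed, which I put down to arm shadow and image noise.
- **Disagreement:** The two cameras differed by about 3 mm on the midpoint between the buttons. I used a point between the two, and it was close enough for both fingertips to land well within the buttons.

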